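# Unlock the slide scanner's loading bay and push the slide tray home under its hood

### The job

Load the slide scanner: draw the steel locking pin up out of the bore in the bay's roof and park it upright in the side notch of the roof, pushed in to the notch's blind end, with its collar resting on the roof. Then slide the slide tray lengthways through the bay's mouth and push it gently, without ramming it, fully home against the stop hidden deep under the roof (its depth differs from day to day, so feel for it). Leave the box and the two bottles where they are.

Things in the scene. Friction and masses are not known exactly. Their poses are not given: they have to be found in the camera images.
- bay: Low white/grey metal loading bay fixed to the bench. Origin on the bench under the middle of the tunnel mouth (roof's front edge), +x into the tunnel. Base plate 10 mm thick, 92 wide, x -95 (open apron, no rails) to 220. Tunnel 68 mm wide, walls 12 thick, mouth slightly flared; floor z 10; roof underside z 46, top z 52, x 0 to 140. A block 75 mm high stands behind x 140.
- stop: Adjustable stop plate fixed inside the tunnel, hidden under the roof, set to another depth each time: bay x 116 to 123 mm. Origin at the foot of the middle of the face that the tray meets, on the tunnel floor; axes as the bay. The home tray's rear end is then 6 to 13 mm inside the roof's front edge: upright fingers cannot push it that far, tilted fingertips reach in under the edge.
- bay_bore (a point): Centre of the 13 mm bore on the roof's top face (bay x 30, y 0, z 52 mm); a like hole lies under it in the base plate. The pin starts here, crosses the tunnel and blocks it.
- bay_notch (a point): The parked pin's place in the side notch, on the roof's top face (bay x 60, y 62.5, z 52 mm). The notch is cut in a 6 mm thick flange on the roof's +y side: 13 mm wide in x, open to +y at y 79, blind end at y 58. Below it is free space down to the bench.
- pin: Plain steel locking pin, upright. Origin on its axis at the underside of its collar, +z up. Shaft 9 mm diameter reaching 46 mm below the origin, collar 22 mm diameter and 4 mm thick above the origin, then a round grip 14 mm in diameter from 4 to 34 mm above the origin. About 70 g.
- tray: Flat aluminium slide tray with two microscope slides lying in it: 110 mm long (its x), 64 mm wide (its y), 20 mm high, with upright plain sides. Origin at the centre of its underside. Symmetrical: either end may go first. About 220 g.
- slide_box: Bystander: closed cardboard slide box, 92 x 72 x 32 mm, origin at the centre of its underside.
- stain_a: Bystander: amber stain bottle with a screw cap, 40 mm diameter, 85 mm high, origin at the centre of its underside.
- stain_b: Bystander: black stain bottle with a screw cap, 40 mm diameter, 85 mm high, origin at the centre of its underside.
Not all that is in view belongs to the job. There is more than one size of the tray; the job needs the larger.

How it is judged:
By the outcome, as a careful person would: the job done as asked, in the order asked, and still so for the second after the job is handed in, with the robot touching nothing.
It also fails if it takes over 70 s, if anything falls off the work surface, if the arm or the gripper's body presses on something with over 40 N, if the wrist force passes 120 N, or if a joint passes its speed limit or range.

### The arm

A 7-joint arm with a two-finger parallel gripper is mounted at the origin on the work surface. World frame = base frame: x ahead of the robot, y to its left, z up, the work surface at z = 0. Lengths are in m, angles in rad, forces in N, time in s.
With the tool pointing down it reaches from about 0.425 to 0.825 m from the base axis. Payload 3.6 kg.
Tool frame: the origin (TCP) lies midway between the tips of the shut fingers; the grasp point (between the pads) lies 19 mm behind it; z points along the fingers, y is the line along which they close (so a half turn about z gives the same grasp; the last joint's range is limited). The gripper opens to 85 mm and grips with 20 to 120 N. Pads are 22 mm wide; open, the fingers measure 114 mm over their backs; the gripper's body (76 mm by 85 mm) begins 54 mm behind the grasp point. The pads swing forward as they close: fully open they stand 13 mm farther back than shut.
Start: joints at [1.198, 0.615, -0.013, 1.423, 0.008, 1.103, -0.04], TCP at [0.22, -0.611, 0.231] pointing down, gripper open.
Joint ranges: [-3.12, 3.12], [-0.3, 2.06], [-1.34, 1.32], [0.26, 2.42], [-1.36, 4.5], [0.01, 1.98], [-2.84, 2.84]. Speed limits (rad/s): [2.79, 2.79, 3.14, 3.14, 3.14, 3.14, 3.14].

### API

Orientations are given as a rotation vector (axis times angle).
In Python, from plant import arm gives the robot as it stands.
- The arm moves only by the shell command python3 -m crank 'ROWS' [FORCE]. ROWS is JSON, a list of rows, each a list of 3 entries, a list of its own where there are three numbers: the shift along the tool's x, y, z normalised to -1 to 1, where 1 is 800 mm, then the turn, a rotation vector about the tool's x, y, z normalised to -1 to 1, where 1 is pi rad, then the gripper command: -1 is shut, 1 is fully open, values between are in proportion. In form: [[[dx, dy, dz], [rx, ry, rz], gripper], ...]. A call has 1 to 5 rows; each row is the pose to reach, as a shift and turn from the pose commanded when the call began, along the tool's axes at that moment, turning the shorter way round; what a row does not reach only later rows make up. A row lasts 1/8 s, in which the tool goes at most 62.5 mm and 10.7 degrees, less where a joint would pass 70% of its speed; a pose out of reach is approached as far as the arm can. A call with a number of a shift or a turn outside -1 to 1 is refused whole. A call with a gripper value outside its range is refused whole. The fingers move at their own pace and stop on an object; FORCE is the grip in N (left out, the last holds). Time passes only in rows, so rows that repeat a pose let the fingers close. It gives the time, the measured TCP pose, the force, the opening and the grip force at its end, in the units of the state.
- arm.read_state(): the state, without advancing time (a new reading comes with each control period).
- arm.camera(name): name is "scene" or "top" or "wrist"; returns the picture (400x640x3 uint8, red, green, blue); there is no depth.
- arm.get_calibration(name): a dict with "mtx" (3x3 intrinsics, pixels), "T" (4x4, takes a point from camera to world coordinates). Camera axes: x right, y down, z forward; pixel columns grow to the right and rows downward; lengths in m; the calibration is good to about 2 mm. A picture is of the moment at which its call begins: read the wrist's pose just before it. get_calibration takes no time and is no camera call; for the wrist camera it gives the pose at the moment of the call.
- arm.finish_job(): hands the job in; it is judged then, once.
The state is a dict: "time": time; "q": joint angles; "qvel": joint speeds; "effort": joint torques, N m; "position": TCP position; "tcp_rot": TCP orientation; "wrist_force": force on the tool from outside, world axes, zero at the start; "torque": the same for the moment, N m; "grip_width": finger opening in m; "grasp_force": force on a finger pad.
Only numpy, scipy, OpenCV 4.12 (cv2) and the standard library are available. Lean on these libraries where they do the work, as an engineer would, in place of code of your own. Each camera call takes 0.05 s, during which the arm holds its last target. There are 200 camera calls.

## Working session

There is one attempt and no reset: what is moved stays moved. The work goes in short steps, Python scripts to look and compute and a shell command to move; the robot and the scene stay as the last step left them, time stands still between calls to the robot, and variables do not carry over. Pictures are saved under pics/ and viewed, at most 10 in all, crops included, and the job is handed in when it is done.

```bash
ls; mkdir -p pics; python3 - <<'E'
from plant import arm
import cv2
s=arm.read_state(); print(s['time'],s['position'],s['tcp_rot'],s['grip_width'])
for n in ['scene','top']:
    im=arm.camera(n); cv2.imwrite(f'pics/{n}0.png',im[:,:,::-1]); c=arm.get_calibration(n); print(n,c['mtx'].tolist(),c['T'].round(4).tolist())
E
```

```text
pics
0.0 [ 0.22005831 -0.61079628  0.23013706] [-3.09223519e+00 -5.40117815e-01  7.41330191e-04] 0.08516281339071048
scene [[397.5673205361938, 0.0, 320.37442026642384], [0.0, 397.5673205361938, 202.12000649204626], [0.0, 0.0, 1.0]] [[-0.71, 0.4017, -0.5784, 1.1507], [0.7041, 0.4145, -0.5766, 0.5481], [0.0081, -0.8166, -0.5771, 0.6276], [0.0, 0.0, 0.0, 1.0]]
top [[424.4927632688747, 0.0, 323.12147953548737], [0.0, 424.4927632688747, 205.5854397658], [0.0, 0.0, 1.0]] [[-0.0281, -0.9976, 0.0638, 0.5111], [-0.9996, 0.0275, -0.0104, 0.0043], [0.0087, -0.0641, -0.9979, 1.4176], [0.0, 0.0, 0.0, 1.0]]
```

View pics/scene0.png

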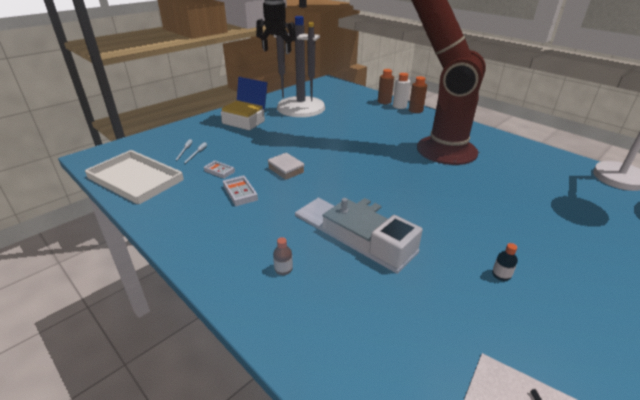

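View pics/top0.png

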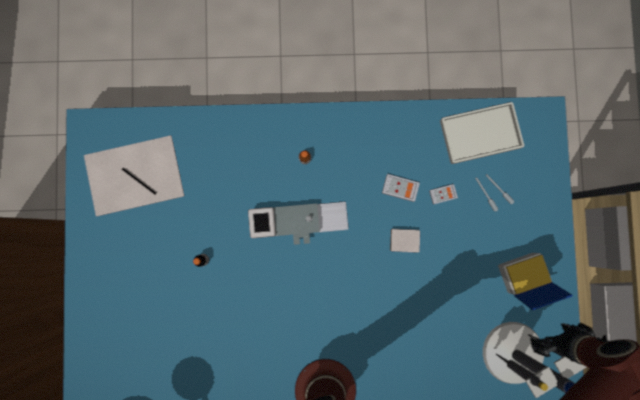

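The scene picture shows the bay at about (370,230), its pin at (345,204), and the amber bottle at (283,258), with the black one at (506,263). In the top picture there are two trays: (402,187), the larger, and (444,193), the smaller. The closed box is at (405,240). The job needs the tray at (402,187), because it is the larger, which I'll confirm in an enlarged crop.

```bash
python3 - <<'E'
import cv2
im=cv2.imread('pics/top0.png')[165:265,240:470]
cv2.imwrite('pics/crop1.png',cv2.resize(im,(782,340),interpolation=cv2.INTER_CUBIC))
E
```

```text
(no output)
```

View pics/crop1.png

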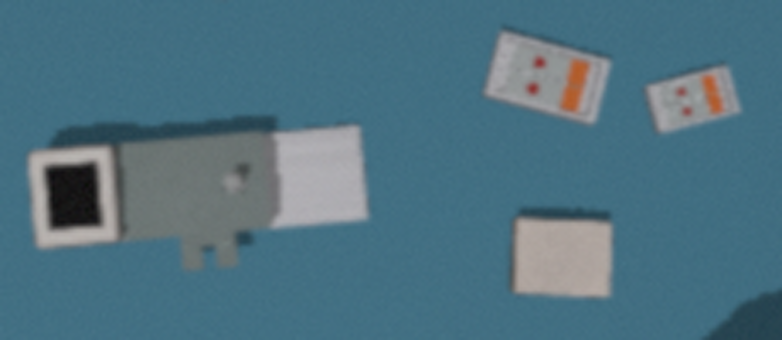

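The crop shows the larger tray with corners (503,28), (611,57), (595,124) and (485,96). The smaller tray is at (693,99), the box at (562,257) and the pin at (234,182). The bay's apron corners are (360,126) and (368,219), and the notch lies between the tabs at about (210,252). The larger tray is the right one.

```bash
cat > h.py <<'E'
import numpy as np, cv2
from plant import arm
from scipy.spatial.transform import Rotation as R
def ray(uv,z,cal):
    d=cal['T'][:3,:3]@np.linalg.solve(cal['mtx'],[uv[0],uv[1],1.]); o=cal['T'][:3,3]
    return o+d*(z-o[2])/d[2]
def proj(P,cal):
    p=np.linalg.inv(cal['T'])@np.append(P,1); q=cal['mtx']@p[:3]; return q[:2]/q[2]
def rows(target,Rt,s=None):
    "shift/turn in tool axes and crank units to reach target pose"
    s=s or arm.read_state(); R0=R.from_rotvec(s['tcp_rot'])
    d=R0.inv().apply(np.array(target)-s['position'])/0.8; r=(R0.inv()*Rt).as_rotvec()/np.pi
    print('shift',d.round(4),'turn',r.round(4))
def down(yaw): # tool z down, tool y (closing) at angle yaw in world
    y=np.array([np.cos(yaw),np.sin(yaw),0]); z=np.array([0,0,-1.]); return R.from_matrix(np.c_[np.cross(y,z),y,z])
def shot(n,name):
    cal=arm.get_calibration(n); im=arm.camera(n); cv2.imwrite(f'pics/{name}.png',im[:,:,::-1]); return im,cal
E
python3 - <<'E'
from h import *
c=arm.get_calibration('top'); f=lambda u,v,z:ray((240+u/3.4,165+v/3.4),z,c)
T=[f(*p,.02) for p in [(503,28),(611,57),(595,124),(485,96)]]
print('tray',np.mean(T,0).round(4),[ (T[i]-T[i-1]).round(4).tolist() for i in range(4)])
t=np.array(T); d=(t[1]-t[0]+t[2]-t[3]); print('tray yaw',np.degrees(np.arctan2(d[1],d[0])))
A=f(360,126,.01);B=f(368,219,.01);print('apron',A,B,np.linalg.norm(A-B))
K=[f(*p,.075) for p in [(28,152),(115,146),(119,240),(37,248)]]
print('block',np.round(K,4).tolist())
m=(A+B)/2; bl=(K[0]+K[3])/2; ax=(bl-m)[:2]; print('len',np.linalg.norm(ax),'axis yaw',np.degrees(np.arctan2(ax[1],ax[0])),(K[1]-K[0]))
print('yaw by edge AB',np.degrees(np.arctan2((A-B)[1],(A-B)[0]))+90)
print('pin top',f(234,182,.086),'notch',f(210,252,.052))
u=ax/np.linalg.norm(ax); o=m[:2]+u*.095; v=np.array([-u[1],u[0]]);print('origin',o,'bore',o+u*.03,'notch',o+u*.06+v*.0625)
E
```

```text
tray [ 0.6536 -0.271   0.02  ] [[0.0661, -0.0201, 0.0], [-0.0313, -0.1044, 0.0], [-0.0651, 0.0184, 0.0], [0.0303, 0.1061, 0.0]]
tray yaw -106.30402189206997
apron [ 0.61071187 -0.08638984  0.01      ] [ 0.51969832 -0.09131821  0.01      ] 0.09114688105522581
block [[0.5904, 0.2274, 0.075], [0.5937, 0.1465, 0.075], [0.5064, 0.1446, 0.075], [0.5011, 0.2206, 0.075]]
len 0.31346720935728895 axis yaw 93.56097121339535 [ 0.00335674 -0.08093059  0.        ]
yaw by edge AB 93.09952929706274
pin top [0.55676389 0.03638777 0.086     ] notch [0.49256955 0.06153616 0.052     ]
origin [0.55930458 0.00596255] bore [0.55744126 0.03590463] notch [0.49319861 0.06196479]
```

```bash
python3 - <<'E'
from h import *
rows([.557,.036,.2],down(np.radians(3.5)))
E
```

```text
shift [ 0.6703 -0.6179  0.0392] turn [-0.0006 -0.0005 -0.4094]
```

```bash
python3 -m crank '[[[0.67,-0.618,0.02],[0,0,-0.409],1],[[0.67,-0.618,0.02],[0,0,-0.409],1],[[0.67,-0.618,0.02],[0,0,-0.409],1],[[0.67,-0.618,0.02],[0,0,-0.409],1],[[0.67,-0.618,0.02],[0,0,-0.409],1]]' 40; python3 - <<'E'
from h import *
s=arm.read_state();print(s['q'])
rows([.557,.036,.2],down(np.radians(3.5)))
E
```

```text
time: 0.72
position: [0.3651, -0.3324, 0.2243]
tcp_rot: [-2.511, -1.888, 0.0]
wrist_force: [0.5, -0.2, 1.0]
grip_width: 0.0851
grasp_force: 0.0
[ 0.91117877  0.39662599 -0.30298233  1.86805615  0.14778047  0.89873053
  0.25657951]
shift [0.509  0.1026 0.0304] turn [-0.    -0.    -0.109]
```

```bash
python3 -m crank '[[[0.509,0.103,0.03],[0,0,-0.109],1],[[0.509,0.103,0.03],[0,0,-0.109],1],[[0.509,0.103,0.03],[0,0,-0.109],1],[[0.509,0.103,0.03],[0,0,-0.109],1],[[0.509,0.103,0.03],[0,0,-0.109],1]]'; python3 - <<'E'
from h import *
s=arm.read_state();print(s['q'])
rows([.557,.036,.2],down(np.radians(3.5)))
E
```

```text
time: 1.35
position: [0.5111, -0.0572, 0.2061]
tcp_rot: [-2.16, -2.281, 0.001]
wrist_force: [1.2, -0.9, -0.3]
grip_width: 0.0854
grasp_force: 0.0
[ 0.35890382  0.46326501 -0.4220275   1.83718335  0.23795206  0.89117951
 -0.1200599 ]
shift [0.1132 0.0636 0.0076] turn [-0.0001  0.0001 -0.0022]
```

```bash
python3 -m crank '[[[0.113,0.064,0.008],[0,0,-0.002],1],[[0.113,0.064,0.008],[0,0,-0.002],1],[[0.113,0.064,0.008],[0,0,-0.002],1],[[0.113,0.064,0.008],[0,0,-0.002],1]]'; python3 - <<'E'
from h import *
s=arm.read_state();print(s['qvel'].round(2) if hasattr(s['qvel'],'round') else s['qvel'])
im,cal=shot('wrist','w1')
print(cal['mtx'].round(1).tolist(),cal['T'].round(4).tolist())
for P in [(.557,.036,.086),(.557,.036,.056),(.4932,.062,.052)]: print(proj(P,cal).round(0))
E
```

```text
time: 1.85
position: [0.5562, 0.0333, 0.1995]
tcp_rot: [-2.153, -2.287, 0.003]
wrist_force: [-0.3, -0.8, -0.3]
grip_width: 0.0852
grasp_force: 0.0
[ 0.03 -0.01  0.02  0.01 -0.   -0.   -0.  ]
[[301.0, 0.0, 317.9], [0.0, 301.0, 202.5], [0.0, 0.0, 1.0]] [[0.9982, 0.0577, 0.0154, 0.553], [0.0597, -0.9568, -0.2847, 0.105], [-0.0017, 0.2851, -0.9585, 0.3422], [0.0, 0.0, 0.0, 1.0]]
[318. 195.]
[318. 187.]
[254. 156.]
```

View pics/w1.png

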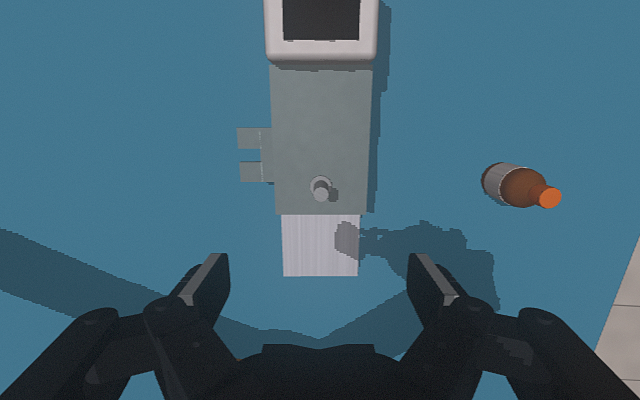

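The wrist view shows the pin's top at about (320,196) and its collar at (321,183). The notch's slot is centred near v=155, open at u=238. The predictions match within 2 px.

```bash
python3 - <<'E'
from h import *
im=cv2.imread('pics/w1.png'); cal=arm.get_calibration('wrist')
g=cv2.resize(im[120:220,230:390],(800,500),interpolation=cv2.INTER_CUBIC); cv2.imwrite('pics/w1c.png',g)
for b in [(30,0,86),(30,0,52),(0,46,52),(0,-46,52),(140,0,75)]: pass
print('pin',ray((320.5,195.5),.086,cal), 'notch open/blind mid', ray((238,155.5),.052,cal))
E
```

```text
pin [0.55899467 0.03454253 0.086     ] notch open/blind mid [0.47811316 0.06046487 0.052     ]
```

View pics/w1c.png

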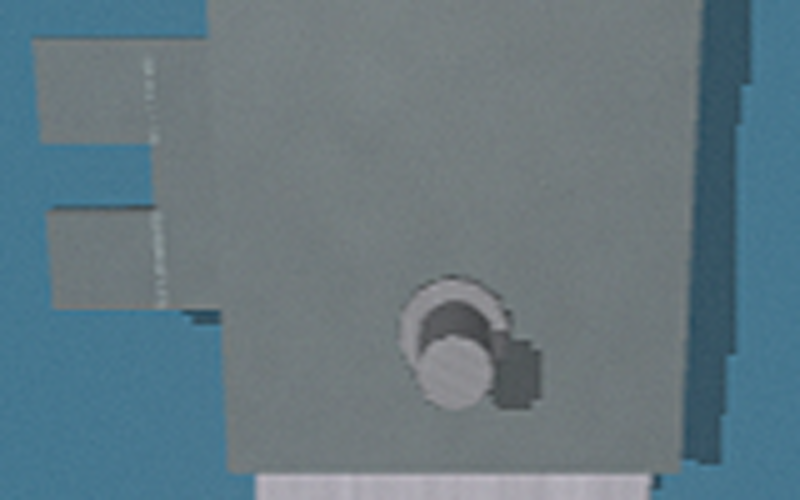

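The crop shows the pin top at full-picture (321.2,194.4) and the collar centre at (321,185.6). The slot runs from its blind end at (260.9,155) to its open end at (238.6,155).

```bash
python3 - <<'E'
from h import *
cal=arm.get_calibration('wrist')
p=ray((321.2,194.4),.086,cal); c=ray((321,185.6),.056,cal)
bl=ray((260.9,155),.052,cal); op=ray((238.6,155),.052,cal)
print('pin',p,c,'blind',bl,'open',op,np.linalg.norm(op-bl))
l=ray((230+229/5,120+470/5),.052,cal); r=ray((230+682/5,120+470/5),.052,cal); print('front edge',l,r,np.linalg.norm(l-r),np.degrees(np.arctan2(*(r-l)[[1,0]]))+90)
m=(l+r)/2
pp=(p+c)/2; u=np.array([np.cos(np.radians(93.4)),np.sin(np.radians(93.4))]); v=np.array([-u[1],u[0]])
print('pin->blind in bay', (bl-pp)[:2]@u,(bl-pp)[:2]@v, 'mid', m[:2]+u*.03)
rows([pp[0],pp[1],.13],down(np.radians(3.4)))
rows([pp[0],pp[1],.060],down(np.radians(3.4)))
E
```

```text
pin [0.55954991 0.03558191 0.086     ] [0.55957208 0.03641466 0.056     ] blind [0.50011661 0.06223178 0.052     ] open [0.47869791 0.0609794  0.052     ] 0.021455291743718803
front edge [0.51552023 0.00314389 0.052     ] [0.60761418 0.00855554 0.052     ] 0.0922528108080277 93.3629621662899
pin->blind in bay 0.02971274353277909 0.05778393495479727 mid [0.55978801 0.03579691]
shift [0.0042 0.0046 0.0871] turn [-0.0004  0.0005 -0.0001]
shift [0.0043 0.0047 0.1746] turn [-0.0004  0.0005 -0.0001]
```

```bash
python3 -m crank '[[[0.004,0.0047,0.08],[0,0,0],0.3],[[0.0043,0.0047,0.15],[0,0,0],0],[[0.0043,0.0047,0.1745],[0,0,0],-0.3],[[0.0043,0.0047,0.1745],[0,0,0],-0.5],[[0.0043,0.0047,0.1745],[0,0,0],-1]]' 50; python3 -m crank '[[[0,0,0],[0,0,0],-1],[[0,0,0],[0,0,0],-1],[[0,0,0],[0,0,0],-1]]'
```

```text
time: 2.52
position: [0.5604, 0.0369, 0.0614]
tcp_rot: [2.154, 2.286, -0.0]
wrist_force: [-1.5, -0.1, -0.9]
grip_width: 0.0122
grasp_force: 48.7
time: 2.9
position: [0.5602, 0.0375, 0.061]
tcp_rot: [2.152, 2.287, -0.001]
wrist_force: [-2.2, -1.9, 0.0]
grip_width: 0.0123
grasp_force: 48.7
```

```bash
python3 -m crank '[[[0,0,-0.02],[0,0,0],-1],[[0,0,-0.05],[0,0,0],-1],[[0,0,-0.085],[0,0,0],-1],[[0,0,-0.085],[0,0,0],-1]]'; python3 - <<'E'
from h import *
s=arm.read_state()
im,cal=shot('scene','s1'); im=im[150:280,280:440]; cv2.imwrite('pics/s1c.png',cv2.resize(im[:,:,::-1],(640,520),interpolation=cv2.INTER_CUBIC))
u=np.array([np.cos(np.radians(93.4)),np.sin(np.radians(93.4))]); v=np.array([-u[1],u[0]])
o=np.array([.5596,.036]); print(o+u*.03+v*.066, o+u*.03+v*.0625)
t=o+u*.03+v*.066; d=t-np.array([.5595,.036])
p=s['position']; rows([p[0]+d[0],p[1]+d[1],p[2]],R.from_rotvec(s['tcp_rot']))
E
```

```text
time: 3.4
position: [0.563, 0.0395, 0.1318]
tcp_rot: [2.149, 2.286, 0.011]
wrist_force: [0.6, 1.1, -0.5]
grip_width: 0.0123
grasp_force: 48.8
[0.49193698 0.06203297] [0.49543082 0.06224055]
shift [ 0.0383 -0.0805 -0.0024] turn [-0.0012  0.0002 -0.    ]
```

View pics/s1c.png

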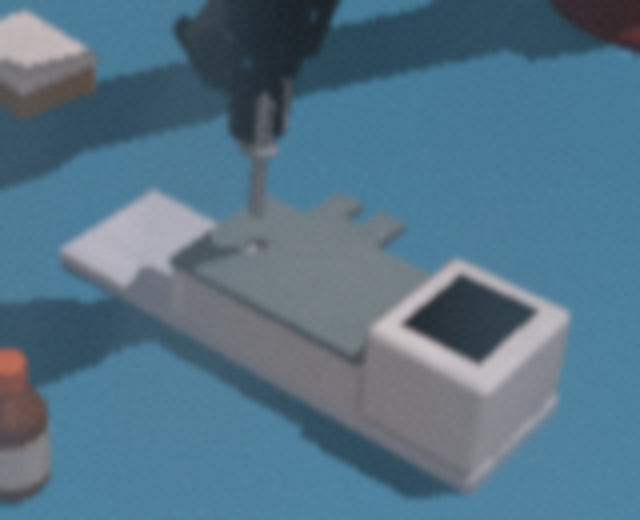

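The picture shows the pin fully drawn, upright in the fingers at crop (258,180), with the bore free at (257,246). Next I move it over the notch.

```bash
python3 - <<'E'
from h import *
s=arm.read_state();print(s['position'],s['qvel'])
rows([.492,.0632,.131],down(np.radians(3.4)))
E
```

```text
[0.56164948 0.03893775 0.13016316] [-0.00386173  0.03290587  0.01922978  0.03942656  0.00304291  0.0041228
 -0.00017868]
shift [ 0.0356 -0.085  -0.0014] turn [ 0.0014 -0.0003  0.0008]
```

```bash
python3 -m crank '[[[0.018,-0.042,0],[0,0,0],-1],[[0.0335,-0.083,0],[0,0,0],-1],[[0.0335,-0.083,0],[0,0,0],-1],[[0.0335,-0.083,0],[0,0,0],-1],[[0.0335,-0.083,0],[0,0,0],-1]]'; python3 - <<'E'
from h import *
s=arm.read_state();print(s['position'],s['tcp_rot'])
rows([.492,.0632,.066],down(np.radians(3.4)))
im,cal=shot('wrist','w2'); im=im[100:300,200:420]; cv2.imwrite('pics/w2c.png',cv2.resize(im[:,:,::-1],(660,600),interpolation=cv2.INTER_CUBIC))
for b in [(60,58),(60,79),(53.5,68),(66.5,68)]:
    u=np.array([np.cos(np.radians(93.4)),np.sin(np.radians(93.4))]); v=np.array([-u[1],u[0]])
    p=np.array([.5596,.036])+u*(b[0]-30)/1e3+v*b[1]/1e3; print(b,(3*(proj([*p,.052],cal)-[200,100])).round(0))
p=s['position']
for dz in (-1,4,-46): print(dz,(3*(proj([.492,.062,p[2]-.0605+.052+dz/1e3],cal)-[200,100])).round(0))
E
```

```text
time: 4.08
position: [0.4935, 0.0604, 0.1283]
tcp_rot: [2.153, 2.287, 0.001]
wrist_force: [-0.0, -0.5, -0.4]
grip_width: 0.0118
grasp_force: 48.9
[0.49350675 0.06039665 0.12826142] [2.15331778e+00 2.28687892e+00 1.14180228e-03]
shift [ 0.0036 -0.0017  0.0778] turn [ 0.0003 -0.      0.0003]
(60, 58) [376. 326.]
(60, 79) [293. 326.]
(53.5, 68) [337. 350.]
(66.5, 68) [337. 302.]
-1 [342. 437.]
4 [341. 448.]
-46 [344. 355.]
```

View pics/w2c.png

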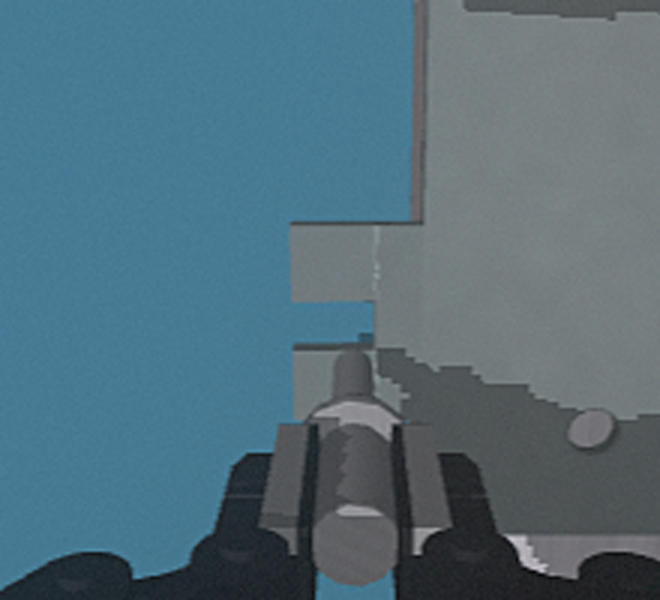

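The crop shows the slot at crop u 293–375, v 302–348, as predicted. The pin's tip is near (351,363), the collar's centre is at about (355,430) and the grip top is at (356,545).

```bash
python3 - <<'E'
from h import *
cal=arm.get_calibration('wrist'); s=arm.read_state(); z=s['position'][2]-.0605; print(s['position'])
for uv,dz in [((351,363),.006),((356,545),.086)]:
    print(dz,ray((200+uv[0]/3,100+uv[1]/3),z+dz,cal).round(4))
E
```

```text
[0.49337621 0.0604188  0.1282727 ]
0.006 [0.4936 0.0601 0.0738]
0.086 [0.4945 0.0609 0.1538]
```

```bash
python3 -m crank '[[[0.002,-0.0025,0.01],[0,0,0],-1],[[0.002,-0.0025,0.01],[0,0,0],-1],[[0.002,-0.0025,0.025],[0,0,0],-1],[[0.002,-0.0025,0.04],[0,0,0],-1],[[0.002,-0.0025,0.04],[0,0,0],-1]]'
```

```text
time: 4.75
position: [0.4893, 0.062, 0.0951]
tcp_rot: [-2.151, -2.287, 0.004]
wrist_force: [-0.2, -0.2, -0.3]
grip_width: 0.0121
grasp_force: 48.9
```

```bash
python3 -m crank '[[[0,0.002,0.015],[0,0,0],-1],[[0,0.002,0.03],[0,0,0],-1],[[0,0.002,0.04],[0,0,0],-1],[[0,0.002,0.04],[0,0,0],-1],[[0,0.002,0.04],[0,0,0],-1]]'
```

```text
time: 5.38
position: [0.4921, 0.0624, 0.0646]
tcp_rot: [2.152, 2.288, 0.001]
wrist_force: [0.7, -0.3, -0.5]
grip_width: 0.0121
grasp_force: 48.9
```

```bash
python3 -m crank '[[[0,0.003,0],[0,0,0],-1],[[0,0.005,0.001],[0,0,0],-1],[[0,0.005,0.001],[0,0,0],-1]]';python3 -m crank '[[[0,0.001,0.001],[0,0,0],-1],[[0,0.001,0.001],[0,0,0],-1]]'
```

```text
time: 5.75
position: [0.4944, 0.0623, 0.0634]
tcp_rot: [-2.151, -2.287, 0.004]
wrist_force: [-3.7, 0.1, 1.6]
grip_width: 0.0122
grasp_force: 49.1
time: 6.0
position: [0.4946, 0.0623, 0.0624]
tcp_rot: [-2.151, -2.287, 0.006]
wrist_force: [-4.5, 0.1, 1.8]
grip_width: 0.0124
grasp_force: 49.2
```

```bash
python3 -m crank '[[[0,0.001,0.001],[0,0,0],-1],[[0,0.001,0.0025],[0,0,0],-1],[[0,0.001,0.0025],[0,0,0],-1]]';python3 -m crank '[[[0,0.001,0.001],[0,0,0],-1],[[0,0.001,0.001],[0,0,0],-1]]'
```

```text
time: 6.38
position: [0.4946, 0.0621, 0.0606]
tcp_rot: [-2.15, -2.286, 0.008]
wrist_force: [-7.3, -1.2, 3.5]
grip_width: 0.0119
grasp_force: 49.7
time: 6.62
position: [0.4947, 0.0622, 0.0605]
tcp_rot: [-2.15, -2.287, 0.01]
wrist_force: [-8.8, -0.8, 11.6]
grip_width: 0.0126
grasp_force: 50.5
```

```bash
python3 -m crank '[[[0,-0.001,-0.001],[0,0,0],-0.8],[[0,-0.003,-0.001],[0,0,0],0],[[0,-0.003,-0.001],[0,0,0],0],[[0,-0.003,-0.03],[0,0,0],0.2],[[0,-0.003,-0.12],[0,0,0],0.3]]';python3 - <<'E'
from h import *
im,cal=shot('wrist','w3')
im=im[100:300,200:420]; cv2.imwrite('pics/w3c.png',cv2.resize(im[:,:,::-1],(660,600),interpolation=cv2.INTER_CUBIC))
s=arm.read_state();print(s['position'])
for b,z in [((60,58),52),((60,62.5),86),((60,62.5),56)]:
    u=np.array([np.cos(np.radians(93.4)),np.sin(np.radians(93.4))]); v=np.array([-u[1],u[0]])
    p=np.array([.5596,.036])+u*(b[0]-30)/1e3+v*b[1]/1e3; print(b,(3*(proj([*p,z/1e3],cal)-[200,100])).round(0))
E
```

```text
time: 7.25
position: [0.4955, 0.0622, 0.1456]
tcp_rot: [-2.151, -2.286, 0.004]
wrist_force: [1.0, -0.3, -0.2]
grip_width: 0.0556
grasp_force: 0.0
[0.50113069 0.0640732  0.15461044]
(60, 58) [369. 313.]
(60, 62.5) [351. 354.]
(60, 62.5) [352. 317.]
```

View pics/w3c.png

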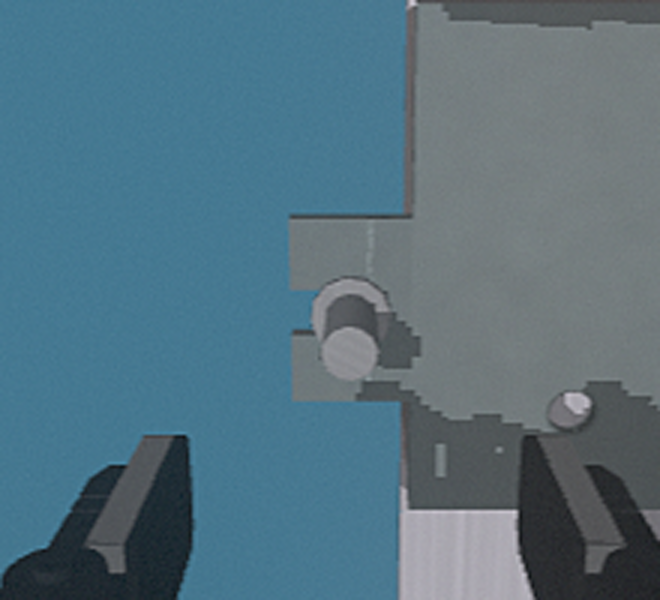

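The picture shows the pin parked upright: collar at crop (350,313), grip top at (350,353), matching the predicted (351,354) for the blind end. The bore is empty at (570,410). Next is the tray.

```bash
python3 - <<'E'
from h import *
rows([.6536,-.271,.16],down(np.radians(-16.3)))
E
python3 -m crank '[[[0,0,0],[0,0,0],1]]'
python3 - <<'E'
from h import *
rows([.6536,-.271,.16],down(np.radians(-16.3)))
E
```

```text
shift [-0.4297  0.1647 -0.0052] turn [ 0.0044 -0.0013  0.1101]
time: 7.42
position: [0.4985, 0.063, 0.1488]
tcp_rot: [2.15, 2.284, 0.01]
wrist_force: [-0.5, -0.7, 0.3]
grip_width: 0.0718
grasp_force: 0.0
shift [-0.4285  0.1683 -0.0131] turn [ 0.0023 -0.0007  0.1099]
```

```bash
python3 -m crank '[[[-0.429,0.168,-0.01],[0,0,0.11],1],[[-0.429,0.168,-0.01],[0,0,0.11],1],[[-0.429,0.168,-0.01],[0,0,0.11],1],[[-0.429,0.168,-0.01],[0,0,0.11],1],[[-0.429,0.168,-0.01],[0,0,0.11],1]]'
python3 -m crank '[[[0,0,0],[0,0,0],1]]'
python3 - <<'E'
from h import *
rows([.6536,-.271,.16],down(np.radians(-16.3)))
E
```

```text
time: 8.05
position: [0.6278, -0.2229, 0.1516]
tcp_rot: [-2.513, -1.883, 0.002]
wrist_force: [0.7, 0.3, -0.4]
grip_width: 0.0853
grasp_force: 0.0
time: 8.18
position: [0.6269, -0.2295, 0.1505]
tcp_rot: [2.521, 1.869, -0.007]
wrist_force: [0.5, -0.7, -0.3]
grip_width: 0.0853
grasp_force: 0.0
shift [-0.04    0.047  -0.0116] turn [-0.      0.0017 -0.0034]
```

```bash
python3 -m crank '[[[-0.04,0.047,-0.01],[0,0,-0.001],1],[[-0.04,0.047,-0.01],[0,0,-0.001],1],[[-0.04,0.047,-0.01],[0,0,-0.001],1]]'
python3 - <<'E'
from h import *
im,cal=shot('wrist','w4')
s=arm.read_state();print(s['position'],s['tcp_rot'])
g=cv2.cvtColor(im,cv2.COLOR_RGB2HSV)
m=((g[...,1]<70)&(g[...,2]>90)).astype(np.uint8)|((g[...,0]<25)&(g[...,2]>120)).astype(np.uint8)
m=cv2.morphologyEx(m,cv2.MORPH_CLOSE,np.ones((9,9)))
cs,_=cv2.findContours(m,cv2.RETR_EXTERNAL,cv2.CHAIN_APPROX_SIMPLE)
for c in cs:
    if cv2.contourArea(c)>1500:
        r=cv2.minAreaRect(c); print(r,cv2.contourArea(c)); 
        b=cv2.boxPoints(r); P=[ray(q,.02,cal) for q in b]; print(np.mean(P,0).round(4),np.linalg.norm(P[0]-P[1]).round(4),np.linalg.norm(P[1]-P[2]).round(4),[np.degrees(np.arctan2(*(P[i+1]-P[i])[[1,0]])).round(1) for i in (0,1)])
E
```

```text
time: 8.55
position: [0.654, -0.2607, 0.1598]
tcp_rot: [-2.508, -1.888, 0.001]
wrist_force: [-1.0, 0.6, -0.8]
grip_width: 0.0854
grasp_force: 0.0
[ 0.6540933  -0.26006584  0.16020897] [-2.50690775e+00 -1.88908445e+00  4.67072343e-04]
((332.27191162109375, 317.9449462890625), (73.85627746582031, 44.986915588378906), 58.570438385009766) 2725.0
[ 0.6298 -0.4059  0.02  ] 0.05 0.0913 [np.float64(18.6), np.float64(-76.9)]
((547.4160766601562, 297.4350280761719), (141.6728973388672, 69.02403259277344), 23.131420135498047) 4154.5
[ 0.8608 -0.4459  0.02  ] 0.0762 0.1635 [np.float64(61.1), np.float64(-39.3)]
((148.4449462890625, 251.3165283203125), (93.19650268554688, 76.53032684326172), 73.3007583618164) 5932.0
[ 0.4682 -0.2765  0.02  ] 0.0795 0.0998 [np.float64(0.5), np.float64(-97.4)]
((319.5701904296875, 196.49139404296875), (69.2661361694336, 110.29794311523438), 1.1457629203796387) 7199.0
[ 0.6538 -0.2696  0.02  ] 0.1117 0.064 [np.float64(71.0), np.float64(-17.2)]
((629.5, 199.5), (399.0, 19.0), 90.0) 7187.5
[ 0.9441 -0.3957  0.02  ] 0.0155 0.4385 [np.float64(-16.1), np.float64(-89.4)]
((156.0, 25.5), (51.0, 122.0), 90.0) 3822.0
[ 0.564  -0.0869  0.02  ] 0.0999 0.038 [np.float64(-16.1), np.float64(-111.5)]
```

View pics/w4.png

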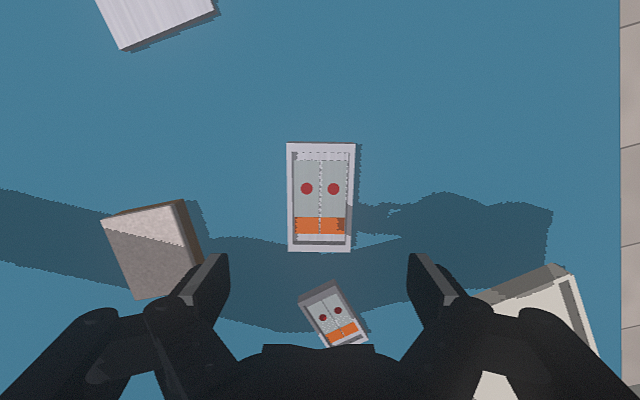

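The view shows the large tray at (320,197), 112 × 64 mm by measurement. The small tray is at (333,317) and the box is at (150,250). I grip the large one 20 mm behind its centre.

```bash
python3 - <<'E'
from h import *
rows([.648,-.2887,.005],down(np.radians(-17)))
E
```

```text
shift [-0.0368  0.003   0.194 ] turn [-0.0007 -0.0004  0.0056]
```

```bash
python3 -m crank '[[[-0.037,0.003,0.05],[0,0,0.005],1],[[-0.037,0.003,0.13],[0,0,0.005],1],[[-0.037,0.003,0.13],[0,0,0.005],1],[[-0.037,0.003,0.13],[0,0,0.005],1]]'
python3 - <<'E'
from h import *
rows([.648,-.2887,.005],down(np.radians(-17)))
E
```

```text
time: 9.1
position: [0.6503, -0.2896, 0.0593]
tcp_rot: [2.523, 1.87, 0.004]
wrist_force: [1.2, 0.5, 0.1]
grip_width: 0.0853
grasp_force: 0.0
shift [ 0.0001 -0.0033  0.0678] turn [ 0.0009 -0.0005  0.0006]
```

```bash
python3 -m crank '[[[0,-0.002,0.04],[0,0,0],1],[[0,-0.002,0.066],[0,0,0],1],[[0,-0.002,0.067],[0,0,0],1],[[0,-0.002,0.067],[0,0,0],-0.2],[[0,-0.002,0.067],[0,0,0],-1]]' 60
python3 -m crank '[[[0,0,0],[0,0,0],-1],[[0,0,0],[0,0,0],-1],[[0,0,0],[0,0,0],-1]]'
```

```text
time: 9.72
position: [0.6487, -0.2911, 0.006]
tcp_rot: [2.523, 1.866, 0.004]
wrist_force: [-0.8, -0.5, -1.0]
grip_width: 0.062
grasp_force: 66.6
time: 10.1
position: [0.6487, -0.2912, 0.0059]
tcp_rot: [2.523, 1.866, 0.004]
wrist_force: [0.1, -0.3, 6.0]
grip_width: 0.0619
grasp_force: 67.4
```

```bash
python3 -m crank '[[[0,0,-0.02],[0,0,0],-1],[[0,0,-0.06],[0,0,0],-1],[[0,0,-0.1],[0,0,0],-1],[[0,0,-0.1],[0,0,0],-1]]'
python3 - <<'E'
from h import *
rows([.5667,-.0827,.085],down(np.radians(3.4)))
E
```

```text
time: 10.6
position: [0.6491, -0.2914, 0.0873]
tcp_rot: [2.521, 1.865, 0.006]
wrist_force: [0.2, 0.4, -1.9]
grip_width: 0.0621
grasp_force: 66.6
shift [ 0.2193 -0.1749  0.0016] turn [ 0.0021  0.0005 -0.1135]
```

```bash
python3 -m crank '[[[0.055,-0.044,0],[0.002,0,-0.028],-1],[[0.11,-0.088,0],[0.002,0,-0.057],-1],[[0.165,-0.131,0],[0.002,0,-0.085],-1],[[0.219,-0.175,0],[0.002,0,-0.1135],-1],[[0.219,-0.175,0],[0.002,0,-0.1135],-1]]'
python3 -m crank '[[[0,0,0],[0,0,0],-1],[[0,0,0],[0,0,0],-1]]'
python3 - <<'E'
from h import *
rows([.5667,-.0827,.020],down(np.radians(3.4)))
im,cal=shot('wrist','w5'); 
g=cv2.cvtColor(im,cv2.COLOR_RGB2HSV)
cv2.imwrite('pics/w5c.png',cv2.resize(im[20:280,190:450,::-1],(600,600),interpolation=cv2.INTER_CUBIC))
u=np.array([np.cos(np.radians(93.4)),np.sin(np.radians(93.4))]); v=np.array([-u[1],u[0]])
s=arm.read_state(); o=np.array([.5614,.0061]); z=s['position'][2]+.0141
f=lambda P:((proj(P,cal)-[190,20])*600/260).round(0)
for b in [(0,46,.052),(0,-46,.052)]: print(b,f([*(o+u*b[0]/1e3+v*b[1]/1e3),b[2]]))
Rt=R.from_rotvec(s['tcp_rot']).as_matrix()
for a,b in [(77,32),(77,-32),(-33,32),(-33,-32)]: print(a,b,f(s['position']+Rt@np.array([a/1e3,-b/1e3,-.0141])))
E
```

```text
time: 11.22
position: [0.5615, -0.0752, 0.0829]
tcp_rot: [-2.134, -2.289, 0.005]
wrist_force: [1.0, -1.2, -1.5]
grip_width: 0.0622
grasp_force: 66.6
time: 11.48
position: [0.5644, -0.0843, 0.0831]
tcp_rot: [-2.154, -2.28, 0.008]
wrist_force: [-0.5, -0.1, -1.3]
grip_width: 0.0619
grasp_force: 66.6
shift [0.0018 0.0035 0.0788] turn [-0.0022 -0.     -0.0009]
(0, 46, 0.052) [104. 132.]
(0, -46, 0.052) [500. 130.]
77 32 [108. 183.]
77 -32 [473. 182.]
-33 32 [147. 710.]
-33 -32 [437. 710.]
```

View pics/w5c.png

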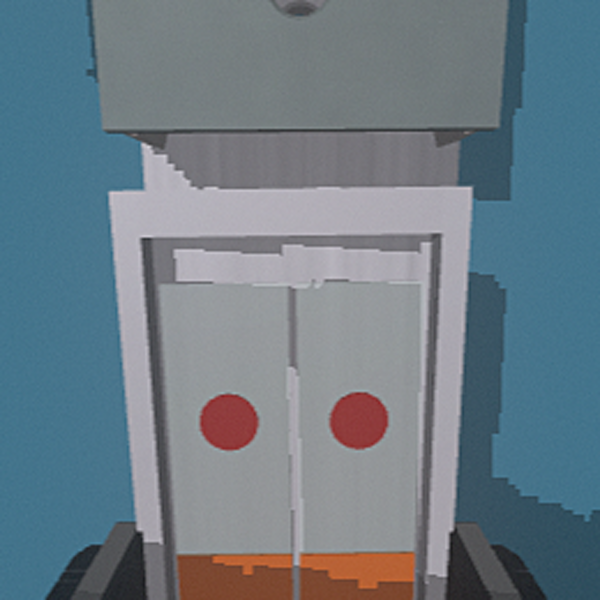

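The crop shows the roof edge at v=130, as predicted. The tray's front edge runs (109,193)–(472,187), centred but turned about 0.6° too far counter-clockwise. I correct that and lower it.

```bash
python3 -m crank '[[[0.001,0.0035,0.03],[-0.002,0,0.0025],-1],[[0.001,0.0035,0.06],[-0.002,0,0.0025],-1],[[0.001,0.0035,0.08],[-0.002,0,0.0025],-1],[[0.001,0.0035,0.08],[-0.002,0,0.0025],-1],[[0.001,0.0035,0.08],[-0.002,0,0.0025],-1]]'
python3 - <<'E'
from h import *
s=arm.read_state();print(s['position'],s['tcp_rot'])
rows([.5623,-.009,.0185],down(np.radians(3.0)))
im,cal=shot('wrist','w6')
g=cv2.cvtColor(im,cv2.COLOR_RGB2GRAY); np.save('w6.npy',g)
u=np.array([np.cos(np.radians(93.4)),np.sin(np.radians(93.4))]); v=np.array([-u[1],u[0]]);o=np.array([.5614,.0061])
d=s['position'][:2]-o; print('bay xy of TCP',d@u,d@v)
E
```

```text
time: 12.15
position: [0.5675, -0.0814, 0.0203]
tcp_rot: [2.163, 2.278, 0.003]
wrist_force: [-0.6, -0.2, -1.1]
grip_width: 0.0624
grasp_force: 66.6
[ 0.56753646 -0.08137856  0.0203249 ] [2.16335023 2.27756679 0.00292349]
shift [ 0.0907 -0.0019  0.0024] turn [ 0.0005 -0.0003 -0.0003]
bay xy of TCP -0.08768851252139155 -0.0009376229746955815
```

```bash
python3 -m crank '[[[0.015,-0.001,0.001],[0,0,0],-1],[[0.03,-0.001,0.001],[0,0,0],-1],[[0.03,-0.001,0.001],[0,0,0],-1]]'
python3 -m crank '[[[0.01,-0.0002,0.001],[0,0,0],-1],[[0.02,-0.0005,0.001],[0,0,0],-1],[[0.02,-0.0005,0.001],[0,0,0],-1]]'
```

```text
time: 12.58
position: [0.5649, -0.0544, 0.0194]
tcp_rot: [-2.158, -2.281, -0.004]
wrist_force: [0.1, 0.4, -0.8]
grip_width: 0.0618
grasp_force: 66.6
time: 12.95
position: [0.5635, -0.0399, 0.0182]
tcp_rot: [-2.16, -2.279, -0.002]
wrist_force: [0.6, -0.1, -1.5]
grip_width: 0.0621
grasp_force: 66.6
```

```bash
python3 -m crank '[[[0.015,0,0],[0,0,0],-1],[[0.03,0,0],[0,0,0],-1],[[0.036,0,0],[0,0,0],-1],[[0.036,0,0],[0,0,0],-1]]'
```

```text
time: 13.45
position: [0.562, -0.0117, 0.0182]
tcp_rot: [-2.161, -2.279, -0.002]
wrist_force: [-0.2, -0.1, -1.4]
grip_width: 0.0622
grasp_force: 66.6
```

```bash
python3 -m crank '[[[0,0,0.002],[0,0,0],-1],[[0,0,0.0035],[0,0,0],-1],[[0,0,0.0035],[0,0,0],-1]]'
python3 -m crank '[[[0,0,0],[0,0,0],0.6],[[0,0,0],[0,0,0],0.8],[[0,0,0],[0,0,0],0.8]]'
```

```text
time: 13.82
position: [0.5621, -0.0133, 0.0159]
tcp_rot: [-2.164, -2.277, -0.001]
wrist_force: [-2.3, -1.6, 2.8]
grip_width: 0.0619
grasp_force: 67.2
time: 14.2
position: [0.5621, -0.0125, 0.0153]
tcp_rot: [-2.163, -2.278, -0.002]
wrist_force: [0.7, -0.3, 0.5]
grip_width: 0.0771
grasp_force: 0.0
```

```bash
python3 -m crank '[[[0,0,-0.06],[0,0,0],0.8],[[-0.03,0,-0.105],[0,0.05,0],0],[[-0.12,0,-0.105],[0,0.11,0],-1],[[-0.14,0,-0.105],[0,0.17,0],-1],[[-0.14,0,-0.105],[0,0.222,0],-1]]'
python3 -m crank '[[[0,0,0],[0,0,0],-1],[[0,0,0],[0,0,0],-1]]'
python3 - <<'E'
from h import *
s=arm.read_state(); print(s['q'].round(2))
Rm=R.from_rotvec(s['tcp_rot']).as_matrix(); print(Rm.round(3), 'tilt',np.degrees(np.arccos(-Rm[2,2])))
u=np.array([np.cos(np.radians(93.4)),np.sin(np.radians(93.4)),0]); v=np.array([-u[1],u[0],0]);o=np.array([.5614,.0061,0])
d=s['position']-o; print('bay',d@u,d@v,d[2])
im,cal=shot('top','t2'); im=im[165:265,240:400]; cv2.imwrite('pics/t2c.png',cv2.resize(im[:,:,::-1],(800,500),interpolation=cv2.INTER_CUBIC))
B=np.c_[u,v,[0,0,1]]; Rt=R.from_matrix(B)*R.from_matrix(np.c_[[np.cos(np.radians(40)),0,np.sin(np.radians(40))],[0,-1,0],[np.sin(np.radians(40)),0,-np.cos(np.radians(40))]])
rows(o+u*-.085+np.array([0,0,.0205]),Rt)
E
```

```text
time: 14.82
position: [0.5682, -0.1311, 0.0983]
tcp_rot: [-1.772, -1.849, -0.648]
wrist_force: [-0.2, 1.0, -1.0]
grip_width: 0.0032
grasp_force: 0.0
time: 15.08
position: [0.568, -0.1217, 0.1006]
tcp_rot: [-1.759, -1.861, -0.642]
wrist_force: [0.6, 0.6, 1.2]
grip_width: -0.0002
grasp_force: 0.0
[ 0.88  0.99 -0.78  1.55 -0.03  1.04  0.36]
[[-0.043  0.998 -0.035]
 [ 0.765  0.056  0.642]
 [ 0.643  0.001 -0.766]] tilt 40.01518505090936
bay -0.12795438415122687 0.0009820402530345367 0.10055032860227871
shift [-0.0246  0.0004  0.1113] turn [0.001  0.0001 0.0001]
```

View pics/t2c.png

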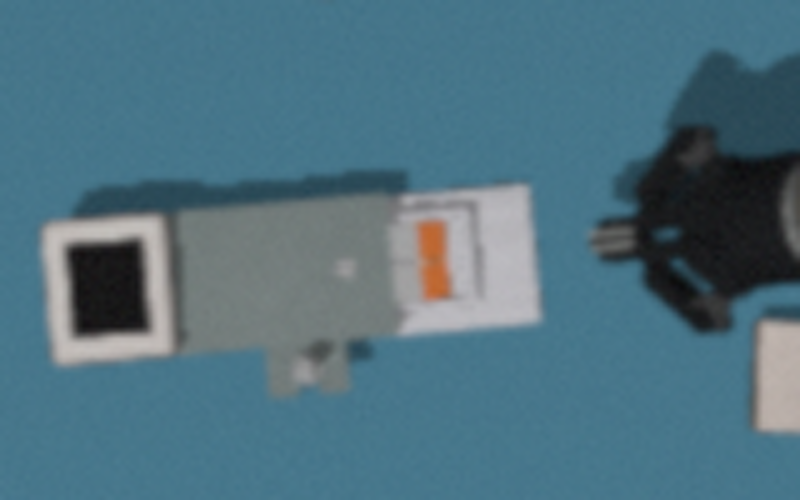

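The top crop shows the tray lying straight in the mouth, its rear part still out at about (480,250). The tilted shut fingers wait behind it at (615,240). The pin is still parked at (308,368). The tilt of 40° is reached, so I descend behind the tray. That was the eleventh picture viewed, one over the limit of 10, so I view no more and go on by feel and numbers.

```bash
python3 -m crank '[[[-0.01,0,0.05],[0.001,0,0],-1],[[-0.02,0,0.09],[0.001,0,0],-1],[[-0.0246,0,0.111],[0.001,0,0],-1],[[-0.0246,0,0.111],[0.001,0,0],-1],[[-0.0246,0,0.111],[0.001,0,0],-1]]' 60
cat > b.py <<'E'
from h import *
u=np.array([np.cos(np.radians(93.4)),np.sin(np.radians(93.4)),0]); v=np.array([-u[1],u[0],0]);o=np.array([.5614,.0061,0])
s=arm.read_state(); d=s['position']-o; print('bay mm',(1e3*np.array([d@u,d@v,d[2]])).round(1)); Rm=R.from_rotvec(s['tcp_rot']).as_matrix()
print('tilt',np.degrees(np.arccos(-Rm[2,2])).round(2),'force bay',(s['wrist_force']@np.c_[u,v,[0,0,1]]).round(1))
print('per 10mm bay x:',(Rm.T@u*.01/.8).round(4),' per 1mm up',(Rm.T@[0,0,.001/.8]).round(4), 'per 1mm bay y',(Rm.T@v*.001/.8).round(4))
E
python3 b.py
```

```text
time: 15.75
position: [0.5669, -0.0827, 0.0201]
tcp_rot: [-1.762, -1.86, -0.641]
wrist_force: [-0.6, -0.2, -0.6]
grip_width: -0.0
grasp_force: 0.0
bay mm [-89.   -0.2  20.1]
tilt 39.93 force bay [-0.1  0.7 -0.6]
per 10mm bay x: [ 0.0096 -0.0001  0.008 ]  per 1mm up [ 0.0008  0.     -0.001 ] per 1mm bay y [-0.     -0.0012 -0.    ]
```

```bash
python3 -m crank '[[[0.008,0,0.0067],[0,0,0],-1],[[0.016,0,0.0133],[0,0,0],-1],[[0.024,0,0.02],[0,0,0],-1],[[0.029,0,0.024],[0,0,0],-1],[[0.034,0,0.028],[0,0,0],-1]]'
python3 -m crank '[[[0.006,0,0.005],[0,0,0],-1],[[0.012,0,0.01],[0,0,0],-1],[[0.018,0,0.015],[0,0,0],-1],[[0.024,0,0.02],[0,0,0],-1],[[0.024,0,0.02],[0,0,0],-1]]'
python3 b.py
```

```text
time: 16.38
position: [0.564, -0.0475, 0.0189]
tcp_rot: [-1.762, -1.857, -0.639]
wrist_force: [0.2, -1.3, 1.1]
grip_width: -0.0002
grasp_force: 0.6
time: 17.0
position: [0.5621, -0.0212, 0.0193]
tcp_rot: [-1.759, -1.858, -0.639]
wrist_force: [-0.8, 0.1, -0.3]
grip_width: -0.0001
grasp_force: 0.0
bay mm [-27.3   0.9  19.3]
tilt 40.08 force bay [ 0.1  0.8 -0.3]
per 10mm bay x: [ 0.0096 -0.      0.008 ]  per 1mm up [ 0.0008 -0.     -0.001 ] per 1mm bay y [-0.     -0.0012 -0.    ]
```

```bash
python3 -m crank '[[[0.005,0,0.003],[0,0,0],-1],[[0.01,0,0.007],[0,0,0],-1],[[0.015,0,0.011],[0,0,0],-1],[[0.018,0,0.0135],[0,0,0],-1],[[0.018,0,0.0135],[0,0,0],-1]]'
python3 b.py
python3 -m crank '[[[0.002,0,0.0016],[0,0,0],-1],[[0.003,0,0.0025],[0,0,0],-1],[[0.004,0,0.0033],[0,0,0],-1]]'
python3 b.py
```

```text
time: 17.62
position: [0.5614, -0.0038, 0.0203]
tcp_rot: [-1.76, -1.857, -0.639]
wrist_force: [0.4, -0.9, 0.0]
grip_width: -0.0002
grasp_force: 0.0
bay mm [-9.9  0.6 20.3]
tilt 40.06 force bay [-0.9 -0.3  0. ]
per 10mm bay x: [ 0.0096 -0.0001  0.008 ]  per 1mm up [ 0.0008 -0.     -0.001 ] per 1mm bay y [-0.     -0.0012 -0.    ]
time: 18.0
position: [0.5614, -0.0005, 0.0201]
tcp_rot: [-1.762, -1.857, -0.639]
wrist_force: [-0.1, -0.3, 0.3]
grip_width: 0.0002
grasp_force: 0.5
bay mm [-6.6  0.4 20.1]
tilt 40.01 force bay [-0.3  0.1  0.3]
per 10mm bay x: [ 0.0096 -0.0001  0.008 ]  per 1mm up [ 0.0008 -0.     -0.001 ] per 1mm bay y [-0.     -0.0012 -0.    ]
```

```bash
python3 -m crank '[[[0.001,0,0.0008],[0,0,0],-1],[[0.002,0,0.0016],[0,0,0],-1],[[0.003,0,0.0024],[0,0,0],-1],[[0.004,0,0.0033],[0,0,0],-1]]'
python3 b.py|head -2
python3 -m crank '[[[0.001,0,0.0008],[0,0,0],-1],[[0.002,0,0.0016],[0,0,0],-1],[[0.002,0,0.0016],[0,0,0],-1]]'
python3 b.py|head -2
```

```text
time: 18.5
position: [0.561, 0.0039, 0.0201]
tcp_rot: [-1.761, -1.857, -0.639]
wrist_force: [0.7, -1.1, 0.3]
grip_width: 0.0
grasp_force: 0.5
bay mm [-2.1  0.5 20.1]
tilt 40.03 force bay [-1.1 -0.6  0.3]
time: 18.88
position: [0.5608, 0.0062, 0.0202]
tcp_rot: [-1.761, -1.857, -0.639]
wrist_force: [0.6, -1.0, -0.7]
grip_width: 0.0003
grasp_force: 0.1
bay mm [ 0.1  0.6 20.2]
tilt 40.04 force bay [-1.  -0.5 -0.7]
```

```bash
for i in 1; do python3 -m crank '[[[0.001,0,0.0008],[0,0,0],-1],[[0.002,0,0.0016],[0,0,0],-1],[[0.002,0,0.0016],[0,0,0],-1]]'; done
python3 b.py|head -2
```

```text
time: 19.25
position: [0.561, 0.0077, 0.0202]
tcp_rot: [-1.762, -1.857, -0.639]
wrist_force: [-0.1, -0.6, 1.3]
grip_width: 0.0
grasp_force: 0.7
bay mm [ 1.6  0.3 20.2]
tilt 40.0 force bay [-0.6  0.1  1.3]
```

```bash
python3 -m crank '[[[0.001,0,0.0008],[0,0,0],-1],[[0.001,0,0.0008],[0,0,0],-1]]'
python3 b.py|head -2
```

```text
time: 19.5
position: [0.5614, 0.0079, 0.0201]
tcp_rot: [-1.764, -1.858, -0.639]
wrist_force: [0.2, -3.9, 1.4]
grip_width: -0.0002
grasp_force: 2.3
bay mm [ 1.8 -0.1 20.1]
tilt 39.94 force bay [-3.9  0.   1.4]
```

```bash
python3 -m crank '[[[0.001,0,0.0008],[0,0,0],-1],[[0.001,0,0.0008],[0,0,0],-1]]'
python3 b.py|head -2
python3 -m crank '[[[0.001,0,0.0008],[0,0,0],-1],[[0.001,0,0.0008],[0,0,0],-1]]'
python3 b.py|head -2
```

```text
time: 19.75
position: [0.5617, 0.0081, 0.0201]
tcp_rot: [-1.765, -1.858, -0.64]
wrist_force: [-0.4, -6.4, 3.2]
grip_width: -0.0001
grasp_force: 3.4
bay mm [ 2.  -0.4 20.1]
tilt 39.88 force bay [-6.4  0.8  3.2]
time: 20.0
position: [0.5617, 0.0082, 0.0201]
tcp_rot: [-1.766, -1.858, -0.639]
wrist_force: [-0.0, -9.0, 5.2]
grip_width: 0.0
grasp_force: 4.5
bay mm [ 2.  -0.4 20.1]
tilt 39.82 force bay [-9.   0.6  5.2]
```

The tray moved at about 1 N, then stalled firmly at bay x ≈ 2 mm while the push rose from 4 to 9 N. That puts the stop at about 120 mm, inside its range. Now I back out.

```bash
python3 -m crank '[[[-0.004,0,-0.0033],[0,0,0],-1],[[-0.02,0,-0.0167],[0,0,0],-1],[[-0.06,0,-0.05],[0,0,0],-1],[[-0.08,0,-0.067],[0,0,0],-1],[[-0.08,0,-0.067],[0,0,0],-1]]'
python3 b.py
python3 -m crank '[[[0.04,0,-0.05],[0,0,0],-1],[[0.08,0,-0.1],[0,-0.05,0],-1],[[0.08,0,-0.1],[0,-0.11,0],-1],[[0.08,0,-0.1],[0,-0.17,0],-1],[[0.08,0,-0.1],[0,-0.222,0],-1]]'
python3 b.py | head -2
python3 - <<'E'
from h import *
from b import u,v,o
im,cal=shot('wrist','w7'); cv2.imwrite('pics/w7.png',im[:,:,::-1])
f=lambda x,y,z:proj(o+u*x/1e3+v*y/1e3+np.array([0,0,z/1e3]),cal)
# profiles: apron just before the mouth (any tray colour left outside?), and along the roof to the notch pin
for y in (-20,0,20):
    print(y,[im[int(round(q[1])),int(round(q[0]))].tolist() for q in [f(x,y,10) for x in (-80,-50,-35,-20,-10,-4)] if 0<=q[0]<640 and 0<=q[1]<400])
print('pin top px',f(60,62.5,86).round(1),im[tuple(int(round(k)) for k in f(60,62.5,86)[::-1])])
E
```

```text
time: 20.62
position: [0.5653, -0.0748, 0.0194]
tcp_rot: [-1.766, -1.854, -0.639]
wrist_force: [-0.3, 0.8, 0.2]
grip_width: -0.0001
grasp_force: 0.0
bay mm [-81.    0.9  19.4]
tilt 39.98 force bay [0.8 0.3 0.2]
per 10mm bay x: [ 0.0096 -0.0001  0.008 ]  per 1mm up [ 0.0008 -0.     -0.001 ] per 1mm bay y [-0.     -0.0012 -0.    ]
time: 21.25
position: [0.565, -0.0717, 0.1237]
tcp_rot: [2.156, 2.284, -0.003]
wrist_force: [-0.8, 0.2, -1.3]
grip_width: -0.0
grasp_force: 0.0
bay mm [-77.9   1.1 123.7]
tilt 0.11 force bay [ 0.2  0.8 -1.3]
bay mm [-77.9   1.1 123.7]
tilt 0.11 force bay [ 0.2  0.8 -1.3]
per 10mm bay x: [ 0.0125 -0.     -0.    ]  per 1mm up [-0.     -0.     -0.0012] per 1mm bay y [-0.     -0.0012  0.    ]
-20 [[171, 168, 176], [174, 171, 179], [174, 173, 180], [178, 175, 183], [118, 118, 125], [119, 118, 124]]
0 [[175, 174, 182], [179, 178, 185], [182, 181, 190], [183, 181, 189], [125, 123, 128], [119, 119, 124]]
20 [[175, 174, 183], [182, 179, 187], [186, 183, 190], [188, 184, 194], [120, 119, 124], [124, 123, 129]]
pin top px [195.7 -21.7] [28 28 27]
```

```bash
python3 -c "
from plant import arm
print(arm.finish_job())"
```

```text
the job is handed in; nothing more can be done
None
```

The job is handed in at about 21 s: the pin is parked upright at the notch's blind end, and the larger tray is pushed home with at most 9 N against the stop at about bay x 120 mm, judged by feel rather than seen; I viewed 11 pictures, one over the limit of 10.

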